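# Set down the outrigger jack of a bench sander

### The arm

A 6-joint arm with a two-finger parallel gripper is mounted at the origin on the work surface. World frame = base frame: x ahead of the robot, y to its left, z up, the work surface at z = 0. Lengths are in mm, angles in rad, forces in N, time in s.
With the tool pointing down it reaches from about 375 to 750 mm from the base axis. Payload 9 kg.
Tool frame: the origin (TCP) lies midway between the tips of the shut fingers; the grasp point (between the pads) lies 19 mm behind it; z points along the fingers, y is the direction in which the jaws open and shut (so a half turn about z gives the same grasp; the last joint's range is limited). The gripper opens to 85 mm and grips with 20 to 120 N. Pads are 22 mm wide; open, the fingers measure 114 mm over their backs; the gripper's body (76 mm by 85 mm) begins 54 mm behind the grasp point. The pads swing forward as they close: fully open they stand 13 mm farther back than shut.
Start: joints at [1.063, 0.104, 0.097, 1.564, 0, 1.353], TCP at [171.46, 575.011, 231.331] pointing down, gripper open.
Joint ranges: [-2.99, 2.99], [-0.84, 1.86], [-1.1, 1.16], [-1.84, 2.11], [-1.51, 1.56], [-3.14, 3.14]. Speed limits (rad/s): [2.22, 2.22, 2.57, 3.14, 3.14, 3.14].

### API

Orientations are given as a unit quaternion [x, y, z, w].
In Python, from rig import ctrl gives the robot as it stands. Calls block until the motion is done:
- ctrl.goto(position, orientation): joint-space move of the TCP to a pose.
- ctrl.move_l(position, attitude=None, velocity=150, max_force=None): straight line of the TCP; attitude=None keeps the orientation; velocity is the mean speed in mm/s. With max_force (N) it stops when the force on the tool has changed by that much, and returns True; else False.
- ctrl.goto_joints(angles): joint-space move.
- ctrl.gripper_to(opening, squeeze=None): opening from 0.0 (shut) to 1.0 (fully open); squeeze is the grip in N (None keeps the last); returns when the fingers have stopped.
- ctrl.pause(seconds).
- ctrl.ik(position, orientation): joint angles nearest the present ones, or None.
- ctrl.read_state(): the state.
- ctrl.snapshot(name): name is "scene" or "side" or "wrist"; returns the picture (420x560x3 uint8, red, green, blue); there is no depth.
- ctrl.camera_info(name): a dict with "K" (3x3 intrinsics, pixels), "R" (3x3) and "t" (3): a world point X has camera coordinates R X + t. Camera axes: x right, y down, z forward; pixel columns grow to the right and rows downward; lengths in mm; the calibration is good to about 2 mm. A picture is of the moment at which its call begins: read the wrist's pose just before it. camera_info takes no time and is no camera call; for the wrist camera it gives the pose at the moment of the call.
A pose or a line that the arm cannot do raises ctrl.IKError and nothing moves.
- ctrl.job_done(): hands the job in, once; it reports no verdict.
The state is a dict: "clock": time; "joint_positions": joint angles; "joint_velocities": joint speeds; "tau": joint torques, N m; "eef_pos": TCP position; "ee_rot": TCP orientation; "wrist_force": force on the tool from outside, world axes, zero at the start; "ft_torque": the same for the moment, N m; "gripper_width": opening from 0.0 (shut) to 1.0 (fully open).
Only numpy, scipy, OpenCV 4.12 (cv2) and the standard library are available. Lean on these libraries where they do the work, as an engineer would, in place of code of your own. Each camera call takes 0.05 s, during which the arm holds its last target.

### The job

Slide the loose wooden pad under the foot of the sander's outrigger jack, centred, then turn the crank clockwise (seen from above) until the foot bears firmly on the pad: the crank, stiff but even until then, becomes clearly heavier, about half as heavy again to twice as heavy. Stop there, do not force it on so that the machine is jacked up, let go of everything with the jack left loaded, and leave the glue bottle, hammer and offcut where they are.

Things in the scene. Friction and masses are not known exactly. Their poses are not given: they have to be found in the camera images.
- jack: fixed bench disc sander (grey, blue) with a dark outrigger beam, 135 to 165 mm up, carrying an upright jack: grey tube 44 mm across from 115 mm up, gear head 64 mm across up to 232 mm, steel leg 28 mm thick below. Origin on the bench top straight under the foot, z up; the sander stands 200 to 480 mm off on this frame's -y side, the +y side is clear and the knob starts away from it
- foot_axis (a point): point on the bench top straight under the centre of the jack's foot; axes as the jack's. The foot is round, 60 mm across, with a rubber sole that yields about 1 mm for 15 N. The sole starts 60 to 93 mm above the bench (not measured) and never comes lower than 5 mm, so it needs the pad
- crank_axis (a point): point on the crank's upright axis, 285 mm above the bench (height of the knob's middle). Turned clockwise from above the crank lowers the foot 50 mm a turn; at most 1.4 turns until it touches the pad. It stays put when let go, up to about 50 N on the foot. Over 90 N on the foot (some 20 N at the turning knob) is too much
- knob_centre (a point): middle of the red upright knob, 25 mm across, top 19 mm above and crank arm's top 35 mm below this point, 55 mm from the crank axis. It spins freely on its pin: grip it, lead it round a level circle, hand not turning. Turning takes about 7.3 N with the foot in the air, plus 1.4 N for each 10 N on the foot; aim for 11 to 15 N. At a stop the hand feels 5 to 7 N less
- pad: loose hardwood pad, about 0.5 kg: square plate 90 x 90 mm, 25 mm thick, with a tongue 30 mm wide, as thick as the plate, from its edge along +y to 184 mm from the centre. Origin on the underside at the centre of the square, z up
- pad_centre (a point): centre of the pad's square, half-way up (12.5 mm above its underside)
- pad_grip (a point): point in the tongue, half-way up, 140 mm from the centre of the square along the pad's +y; the tongue is gripped here across its 30 mm width (along the pad's x)
- glue: white closed glue bottle, 60 mm across, 170 mm tall, standing beyond the jack; origin at its underside. To be left alone
- hammer: hammer about 300 mm long lying beyond the pad; origin about its middle. To be left alone
- offcut: thin plywood offcut 60 x 110 x 9 mm lying flat in front of the jack; origin at its underside. To be left alone
Mind the look-alikes: they are no part of the job. Leave any pink or red look-alike of the pad alone.

How it is judged:
By the outcome, as a careful person would: the job done as asked, in the order asked, and still so for the second after the job is handed in, with the robot touching nothing.
It also fails if it takes over 72 s, if anything falls off the work surface, if the arm or the gripper's body presses on something with over 40 N, if the wrist force passes 120 N, or if a joint passes its speed limit or range.

## Working session

There is one attempt and no reset: what is moved stays moved. The work goes in short steps, each a Python script; the robot and the scene stay as the last script left them, time stands still between calls to the robot, and variables do not carry over. Pictures are saved under pics/ and viewed, and the job is handed in when it is done.

```bash
ls; mkdir -p pics; python3 - <<'E'
from rig import ctrl
import cv2,numpy as np
for n in ["scene","side","wrist"]:
    ci=ctrl.camera_info(n)
    im=ctrl.snapshot(n); cv2.imwrite(f"pics/{n}0.png",im[:,:,::-1])
    R=np.array(ci["R"]);t=np.array(ci["t"])
    print(n,np.array(ci["K"]).round(1).tolist(),(-R.T@t).round(0),R[2].round(2))
s=ctrl.read_state();print(s)
E
```

```text
pics
scene [[464.7, 0.0, 276.0], [0.0, 464.7, 209.1], [0.0, 0.0, 1.0]] [1092.  250.  984.] [-0.58 -0.15 -0.8 ]
side [[494.6, 0.0, 283.9], [0.0, 494.6, 206.0], [0.0, 0.0, 1.0]] [   2. -450. 1096.] [ 0.41  0.47 -0.78]
wrist [[325.8, 0.0, 281.0], [0.0, 325.8, 207.4], [0.0, 0.0, 1.0]] [ 96. 599. 373.] [ 0.3  -0.09 -0.95]
{'clock': 0.15, 'joint_positions': array([ 1.06332397e+00,  1.04543653e-01,  9.67113101e-02,  1.56386344e+00,
       -2.98720337e-06,  1.35309883e+00]), 'joint_velocities': array([ 0.00155247, -0.00136265,  0.00199657, -0.00113963,  0.00029049,
        0.00011368]), 'tau': array([ 1.88605831e-03, -5.57356024e+01,  5.04008245e+01,  1.24291296e-02,
       -3.48997564e-04,  1.77426722e-05]), 'eef_pos': array([171.32650654, 574.79775174, 230.74665665]), 'ee_rot': array([ 1.44381024e-01,  9.89522065e-01, -4.21018866e-04, -1.58118941e-04]), 'wrist_force': array([-0.28660198,  0.02666196,  0.14002641]), 'ft_torque': array([-0.02032045, -0.00551262,  0.0043001 ]), 'gripper_width': 0.9970285358565651}
```

View pics/scene0.png

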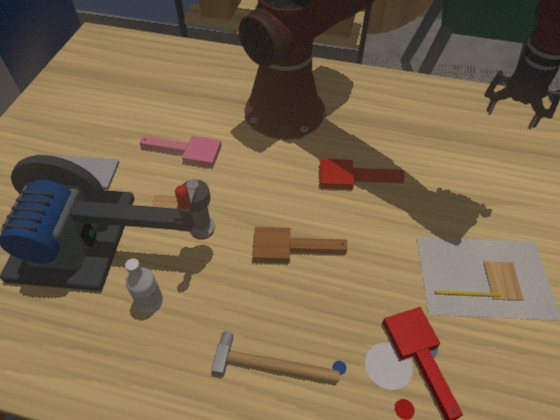

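View pics/side0.png

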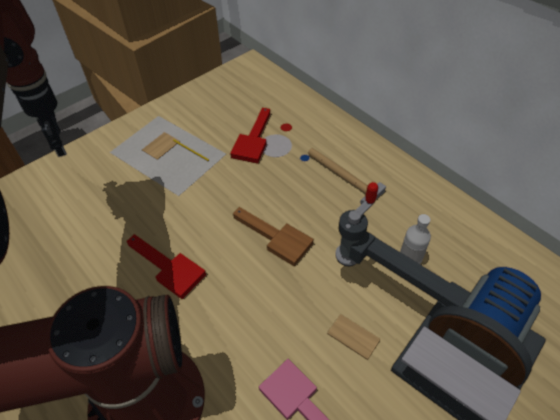

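View pics/wrist0.png

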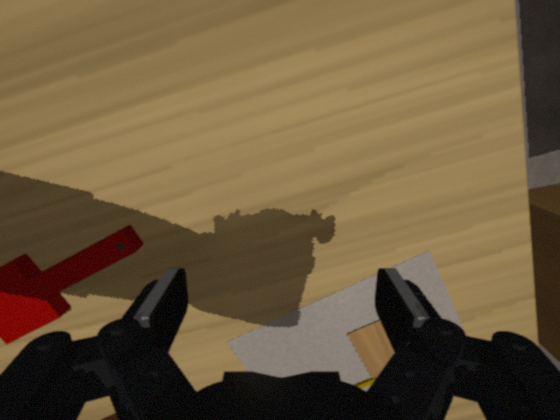

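The pad is brown: in the scene view its plate is at about (272,245) and its tongue runs right to (346,246). The jack foot is at about (203,228) and the knob at (182,195). Next I'll zoom in.

```bash
python3 - <<'E'
import cv2,numpy as np
a=cv2.imread("pics/scene0.png")[150:300,140:380]; b=cv2.imread("pics/side0.png")[160:300,220:450]
cv2.imwrite("pics/z1.png",cv2.resize(a,None,fx=3.3,fy=3.3,interpolation=cv2.INTER_CUBIC))
cv2.imwrite("pics/z2.png",cv2.resize(b,None,fx=3.4,fy=3.4,interpolation=cv2.INTER_CUBIC))
E
```

```text
(no output)
```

View pics/z1.png

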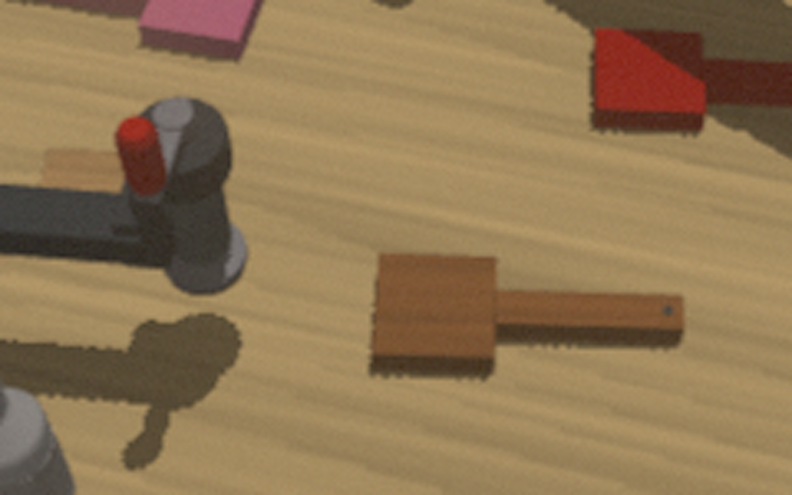

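View pics/z2.png

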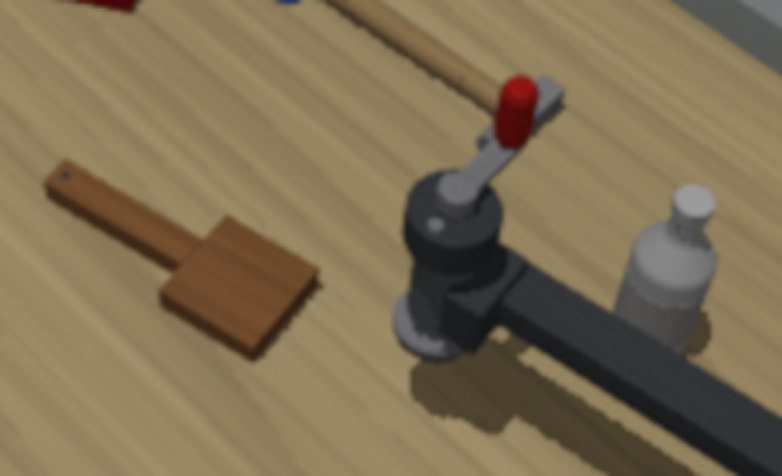

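```bash
cat > h.py <<'E'
from rig import ctrl
import cv2,numpy as np
def cam(n):
    c=ctrl.camera_info(n); return np.array(c["K"]),np.array(c["R"]),np.array(c["t"])
def ray(c,p):
    K,R,t=c; d=R.T@np.linalg.solve(K,[p[0],p[1],1.]); return -R.T@t,d/np.linalg.norm(d)
def plane(c,p,z):
    o,d=ray(c,p); return o+d*(z-o[2])/d[2]
def tri(c1,p1,c2,p2):
    o1,d1=ray(c1,p1);o2,d2=ray(c2,p2)
    s=np.linalg.lstsq(np.c_[d1,-d2],o2-o1,rcond=None)[0]
    a=o1+s[0]*d1;b=o2+s[1]*d2; return (a+b)/2,np.linalg.norm(a-b)
def proj(c,X):
    K,R,t=c; q=K@(R@np.asarray(X,float)+t); return q[:2]/q[2]
E
python3 - <<'E'
from h import *
S=cam("scene");D=cam("side")
z1=lambda x,y:(x/3.3+140,y/3.3+150)
z2=lambda x,y:(x/3.4+220,y/3.4+160)
print("pad corners scene");
for p in [(378,254),(497,257),(495,357),(373,357),(683,294),(682,332),(497,290),(497,327)]: print(plane(S,z1(*p),25).round(1))
print("pad corners side")
for p in [(228,216),(318,271),(256,348),(162,293),(66,160),(46,183)]: print(plane(D,z2(*p),25).round(1))
def red(im,box):
    h=cv2.cvtColor(im,cv2.COLOR_BGR2HSV);m=(((h[...,0]<8)|(h[...,0]>172))&(h[...,1]>170)&(h[...,2]>50)).astype(np.uint8)
    x0,y0,x1,y1=box; q=np.zeros_like(m);q[y0:y1,x0:x1]=m[y0:y1,x0:x1]
    ys,xs=np.nonzero(q);return xs.mean(),ys.mean(),len(xs),xs.min(),xs.max(),ys.min(),ys.max()
a=red(cv2.imread("pics/scene0.png"),(170,175,195,215));b=red(cv2.imread("pics/side0.png"),(355,175,390,210))
print(a,b);print("knob",tri(S,a[:2],D,b[:2]))
print("hub",tri(S,z1(173,112),D,z2(458,187)))
print("foot",tri(S,z1(205,262),D,z2(437,322)))
k=tri(S,a[:2],D,b[:2])[0]
hub=tri(S,z1(173,112),D,z2(458,187))[0]
print(np.linalg.norm((k-hub)[:2]))
E
```

```text
pad corners scene
[467.1  36.7  25. ]
[447.6 124.7  25. ]
[533.1 143.2  25. ]
[554.8  57.8  25. ]
[446.  266.4  25. ]
[478.9 270.9  25. ]
[476.6 131.5  25. ]
[508.  138.8  25. ]
pad corners side
[529.3 134.5  25. ]
[545.5  49.   25. ]
[463.  30.  25.]
[443.1 114.2  25. ]
[469.6 264.5  25. ]
[443.  256.8  25. ]
(np.float64(180.85106382978722), np.float64(191.5), 94, np.int64(176), np.int64(188), np.int64(186), np.int64(207)) (np.float64(371.2074468085106), np.float64(192.2127659574468), 188, np.int64(366), np.int64(377), np.int64(182), np.int64(202))
knob (array([590.89043302, -66.17882391, 284.2460846 ]), np.float64(0.26266145151901976))
hub (array([541.74933211, -67.43436217, 248.85380739]), np.float64(2.3339289502276053))
foot (array([545.21822711, -67.02018843,  87.61191288]), np.float64(2.7845422840544183))
49.15713758014009
```

```bash
python3 - <<'E'
from h import *
S=cam("scene");D=cam("side")
res={}
for n,box,kb in (("scene",(240,215,360,275),(165,175,200,220)),("side",(225,195,325,275),(355,170,392,215))):
    im=cv2.imread(f"pics/{n}0.png");h=cv2.cvtColor(im,cv2.COLOR_BGR2HSV).astype(int)
    x0,y0,x1,y1=box
    print(n,[h[y,x].tolist() for x,y in ([(272,245),(320,246),(272,262),(250,280)] if n=="scene" else [(290,243),(250,223),(288,240),(300,270)])])
    x0,y0,x1,y1=kb
    m=((im[...,2]>1.8*im[...,1].astype(float))&(im[...,2]>1.8*im[...,0].astype(float))&(im[...,2]>50)).astype(np.uint8)
    q=np.zeros_like(m);q[y0:y1,x0:x1]=m[y0:y1,x0:x1]
    ys,xs=np.nonzero(q);r=cv2.minAreaRect(np.c_[xs,ys].astype(np.float32)); print(len(xs),r,xs.min(),xs.max(),ys.min(),ys.max()); res[n]=r[0]
print("knob",tri(S,res["scene"],D,res["side"]))
z1=lambda x,y:((x+.5)/3.3+139.5,(y+.5)/3.3+149.5)
z2=lambda x,y:((x+.5)/3.4+219.5,(y+.5)/3.4+159.5)
for p,q in [((378,254),(256,348)),((497,257),(162,293)),((495,357),(228,216)),((373,357),(318,271)),((683,294),(46,183)),((682,332),(66,160))]: print(tri(S,z1(*p),D,z2(*q)))
E
```

```text
scene [[14, 152, 119], [14, 150, 121], [15, 116, 77], [18, 107, 167]]
242 ((182.1923065185547, 196.46156311035156), (22.945589065551758, 11.96308422088623), 78.69007110595703) 175 189 185 208
side [[14, 153, 113], [14, 157, 99], [14, 153, 113], [21, 90, 153]]
203 ((371.239990234375, 192.3199920654297), (10.74802303314209, 21.213205337524414), 8.130102157592773) 366 377 182 203
knob (array([596.31182446, -62.71685372, 276.49520531]), np.float64(0.1619164735828353))
(array([464.32871965,  33.94769452,  21.11926585]), np.float64(1.873969729544074))
(array([444.4936919 , 120.96293745,  19.23739402]), np.float64(4.837630456023586))
(array([530.89762133, 140.2050194 ,  20.47925799]), np.float64(3.661265370764942))
(array([549.660972  ,  54.67504965,  16.69328565]), np.float64(0.8278078955563146))
(array([443.96239345, 263.63550234,  20.75823986]), np.float64(4.604149406604149))
(array([473.06596772, 270.5188464 ,  17.58358025]), np.float64(1.0205196967153105))
```

```bash
cat >> h.py <<'E'
def quat(ang): # tool down, tool x at angle ang (rad) in world xy
    return np.array([np.cos(ang/2),np.sin(ang/2),0,0])
def snap(n,f):
    c=cam(n); im=ctrl.snapshot(n)[:,:,::-1].copy(); cv2.imwrite(f"pics/{f}.png",im); np.savez(f"pics/{f}.npz",K=c[0],R=c[1],t=c[2]); return c,im
def lcam(f):
    d=np.load(f"pics/{f}.npz"); return d["K"],d["R"],d["t"]
E
python3 - <<'E'
from h import *
a=np.arctan2(.978,-.209)
print(a,quat(a))
P=[485,145,250]
print(ctrl.ik(P,quat(a)),ctrl.ik([468,224,30],quat(a)),ctrl.ik([515,80,30],quat(a)))
ctrl.goto(P,quat(a))
snap("wrist","w1"); print(ctrl.read_state()["clock"],ctrl.read_state()["eef_pos"])
E
```

```text
1.7813309618426576 [0.62889476 0.77749044 0.         0.        ]
[ 0.0316085  -0.17694103 -0.14353143  1.60420593  0.          1.39187019] [ 0.19394906 -0.07763169 -0.45470605  1.19372196  0.          1.55421075] [-0.09719683 -0.07030487 -0.44772459  1.19337661  0.          1.26306486]
2.125 [484.83821145 145.76195441 250.01621346]
```

View pics/w1.png

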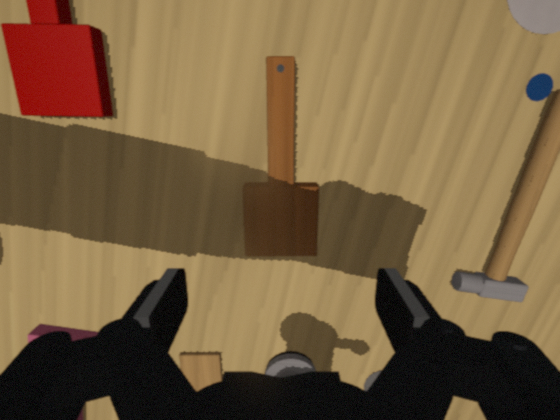

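The brown pad is clear, with its plate at (281,219) and tongue end at (281,60). The foot, at (290,365), is hidden by the gripper. I'll take a higher view with both in frame.

```bash
python3 - <<'E'
from h import *
a=1.781
P=[525,5,335]
ctrl.goto(P,quat(a))
snap("wrist","w2"); print(ctrl.read_state()["clock"],ctrl.read_state()["eef_pos"])
E
```

```text
2.8833 [524.66377878   6.17050908 334.17469821]
```

View pics/w2.png

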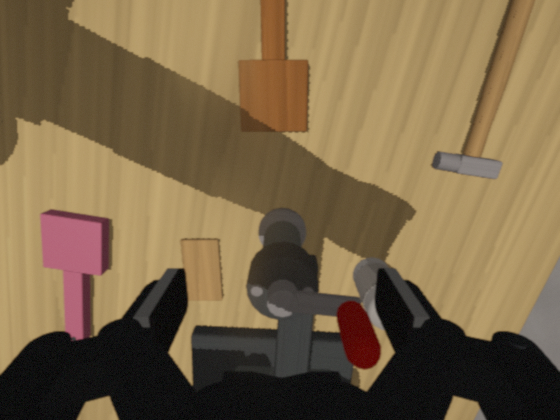

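```bash
python3 - <<'E'
import cv2,numpy as np
def g(f,o,x0,y0,x1,y1,s):
    a=cv2.imread(f"pics/{f}.png")[y0:y1,x0:x1]
    a=np.clip((a/255.)**.6*255,0,255).astype(np.uint8)
    cv2.imwrite(f"pics/{o}.png",cv2.resize(a,None,fx=s,fy=s,interpolation=cv2.INTER_CUBIC))
g("w2","z3",220,195,400,385,3)
g("w1","z4",225,45,345,265,2.7)
g("w2","z5",220,0,330,150,4)
E
```

```text
(no output)
```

View pics/z3.png

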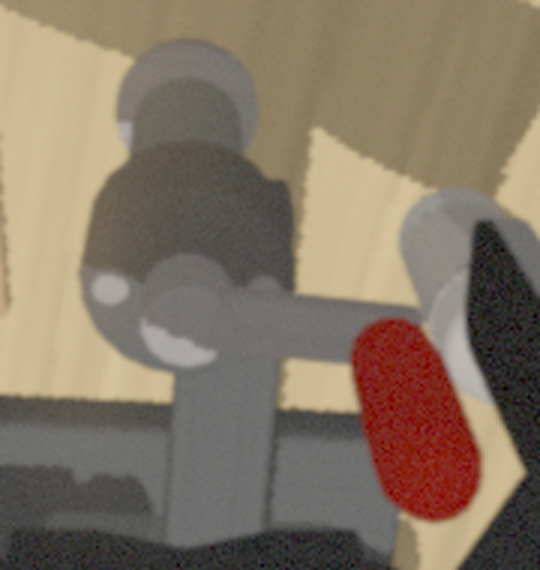

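View pics/z4.png

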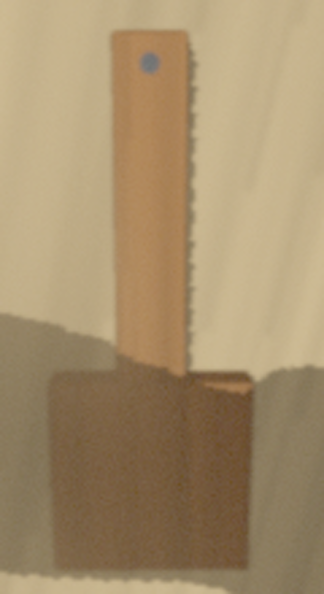

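View pics/z5.png

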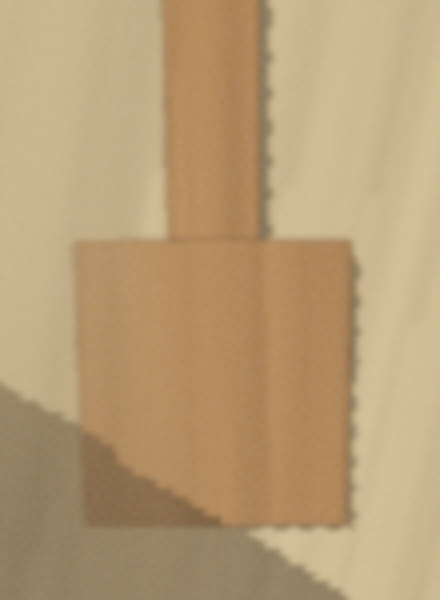

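```bash
python3 - <<'E'
from h import *
W=lcam("w2");W1=lcam("w1");S=cam("scene");D=cam("side")
print("cam",-W[1].T@W[2],-W1[1].T@W1[2])
z=lambda x,y,s,x0,y0:((x+.5)/s+x0-.5,(y+.5)/s+y0-.5)
z3=lambda x,y:z(x,y,3,220,195)
p=plane(W,z3(187,78),115);print("tube rim",p.round(1))
p=plane(W,z3(187,367),232);print("head far",p.round(1))
p=plane(W,z3(187,320),250);print("hub 250",p.round(1), plane(W,z3(187,320),255).round(1))
for zz in (60,75,90): print("foot c",zz,plane(W,z3(187,108),zz).round(1),plane(W,z3(187,40),zz).round(1),"width",np.linalg.norm(plane(W,z3(117,108),zz)-plane(W,z3(257,108),zz)).round(1))
print("knob top",plane(W,z3(432,475),304).round(1),"bottom",plane(W,z3(390,358),250).round(1))
print("w1 corners");
for q in [(52,380),(252,385),(247,568),(57,568),(112,31),(188,31),(150,63)]: print(plane(W1,z(*q,2.7,225,45),25).round(1))
print("w2 corners")
for q in [(76,241),(350,241),(346,524),(85,524)]: print(plane(W,z(*q,4,220,0),25).round(1))
z1=lambda x,y:z(x,y,3.3,140,150); z2=lambda x,y:z(x,y,3.4,220,160)
print("knob at 285",plane(S,(182.2,196.5),285),plane(D,(371.2,192.3),285))
E
```

```text
cam [508.92446492  84.11418558 477.25259109] [468.66128431 224.21267037 392.75742305]
tube rim [538.  -46.2 115. ]
head far [547.6 -93.2 232. ]
hub 250 [541.7 -65.6 250. ] [540.9 -62.3 255. ]
foot c 60 [545.5 -80.4  60. ] [538.6 -48.3  60. ] width 64.3
foot c 75 [544.2 -74.5  75. ] [537.5 -43.5  75. ] width 62.0
foot c 90 [542.8 -68.5  90. ] [536.5 -38.7  90. ] width 59.7
knob top [594.2 -57.2 304. ] bottom [598.4 -65.8 250. ]
w1 corners
[446.3 125.1  25. ]
[530.9 141.   25. ]
[549.8  56.1  25. ]
[464.2  37.7  25. ]
[444.6 265.   25. ]
[473.  271.1  25. ]
[461.2 257.   25. ]
w2 corners
[445.7 123.   25. ]
[531.  141.1  25. ]
[550.1  55.3  25. ]
[463.5  36.9  25. ]
knob at 285 [602.39119729 -58.98184465 285.        ] [590.07962216 -66.57719796 285.        ]
```

```bash
python3 - <<'E'
from h import *
a=1.785; c=np.array([497.7,89.4]); u=np.array([np.cos(a),np.sin(a)])
g=c+140*u; print(g)
ctrl.goto([g[0],g[1],70],quat(a))
ctrl.gripper_to(0.65,40)
print(ctrl.move_l([g[0],g[1],5],velocity=120,max_force=12))
s=ctrl.read_state();print(s["clock"],s["eef_pos"],s["wrist_force"])
ctrl.gripper_to(0.0,45)
s=ctrl.read_state();print(s["clock"],s["eef_pos"],s["wrist_force"],s["gripper_width"])
snap("wrist","w3");snap("scene","s3")
E
```

```text
[467.94028844 226.20043702]
False
5.3 [468.26924421 226.28443638   5.53944529] [-0.20638587 -0.789196   -0.39610121]
5.65 [468.674677   226.3705084    6.20767492] [-1.25167844  0.66635375  6.3985804 ] 0.3434970727662497
```

View pics/w3.png

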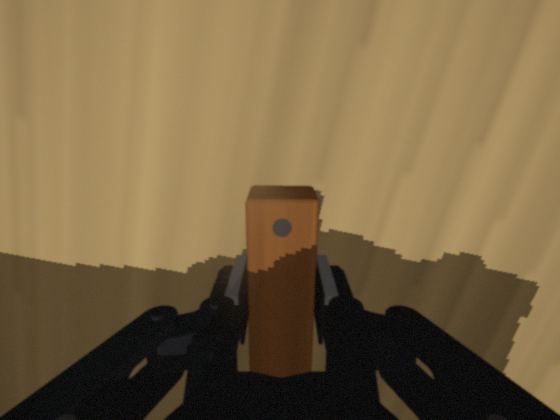

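The tongue is held squarely between the fingers, with its end edge at row ~203 and the hole at (282,227). I'll check the grip distance, then slide.

```bash
python3 - <<'E'
from h import *
a=1.785;u=np.array([np.cos(a),np.sin(a)]);n=np.array([-u[1],u[0]])
W=lcam("w3"); s=ctrl.read_state(); tcp=s["eef_pos"][:2]
for p in [(248,203),(317,203),(282,227)]:
    d=plane(W,p,25)[:2]-tcp; print((d@u).round(1),(d@n).round(1))
end=(plane(W,(248,203),25)[:2]+plane(W,(317,203),25)[:2])/2
c=end-184*u; c2=tcp-140*u
print("centre est",c,c2)
T=np.array([542.3,-66.5])
off=tcp-(c*.5+c2*.5)
q=ctrl.read_state()
t=T+off
print(t)
r=ctrl.move_l([t[0],t[1],6.0],velocity=70,max_force=25)
s=ctrl.read_state();print(r,s["clock"],s["eef_pos"],s["wrist_force"],s["gripper_width"])
snap("scene","s4");snap("side","d4");snap("wrist","w4")
for n,b,o in (("s4",(140,130,380,300),"z6"),("d4",(250,150,430,290),"z7")):
    x0,y0,x1,y1=b;i=cv2.imread(f"pics/{n}.png")[y0:y1,x0:x1];i=((i/255.)**.6*255).astype(np.uint8)
    cv2.imwrite(f"pics/{o}.png",cv2.resize(i,None,fx=3.3,fy=3.3,interpolation=cv2.INTER_CUBIC))
E
```

```text
41.9 12.4
41.8 -15.1
31.6 -1.1
centre est [500.22687416  87.7781019 ] [498.46101234  89.57508809]
[511.65735753  71.19893011]
False 8.2 [511.85605731  71.06473009   6.23596855] [-1.43179738  4.54876787  4.88412956] 0.3372597381552133
```

View pics/z6.png

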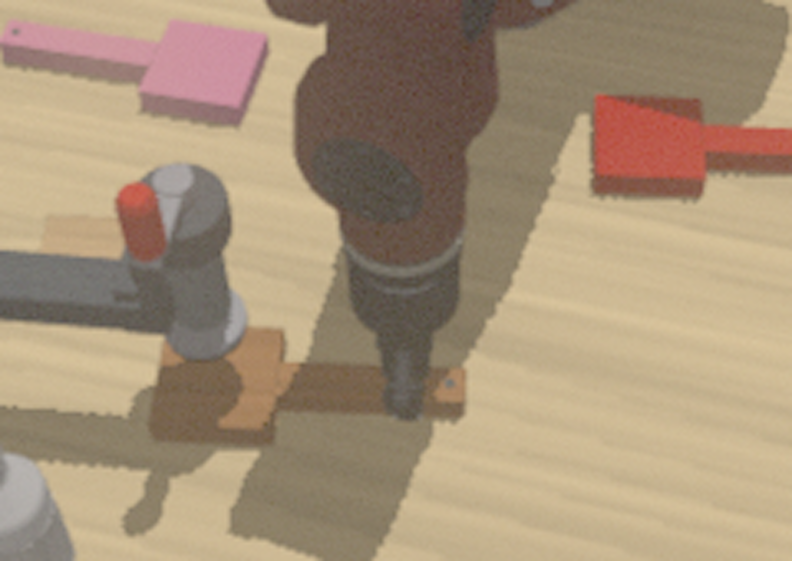

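View pics/z7.png

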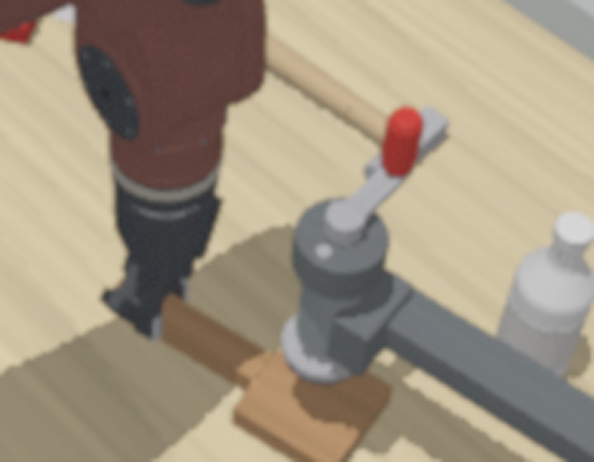

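View pics/w4.png

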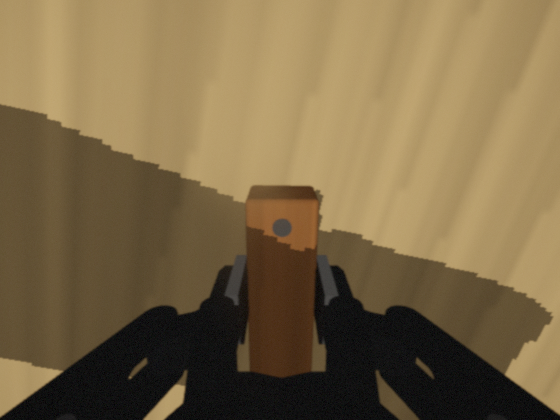

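```bash
python3 - <<'E'
from h import *
S=lcam("s4");D=lcam("d4")
z=lambda q,x0,y0:((q[0]+.5)/3.3+x0-.5,(q[1]+.5)/3.3+y0-.5)
zs=lambda x,y:z((x,y),140,130); zd=lambda x,y:z((x,y),250,150)
a=1.785;u=np.array([np.cos(a),np.sin(a)]);n=np.array([-u[1],u[0]])
tr=plane(S,zs(285,330),25)[:2];br=plane(S,zs(274,432),25)[:2];bl=plane(S,zs(153,428),25)[:2]
print("scene",tr,br,bl,"c",(tr+bl)/2,"end",plane(S,zs(465,369),25),plane(S,zs(462,406),25))
print(" hub",plane(S,zs(174,178),252),"foot c at 85/90",plane(S,zs(205,318),85),plane(S,zs(205,318),90))
l=plane(D,zd(234,408),25)[:2];b=plane(D,zd(340,463),25)[:2];r=plane(D,zd(391,391),25)[:2]
print("side",l,b,r,"c",(l+r)/2)
print(" hub",plane(D,zd(344,215),252),"foot",plane(D,zd(327,335),85),plane(D,zd(327,335),90))
E
```

```text
scene [492.33999257 -29.96247677] [578.80631941 -10.36469015] [597.10193884 -96.00828859] c [544.7209657  -62.98538268] end [492.7932589  110.07002264  25.        ] [524.34544884 115.61411178  25.        ]
 hub [542.59499695 -65.53076153 252.        ] foot c at 85/90 [533.99474069 -70.80411407  85.        ] [537.09508091 -69.02214081  90.        ]
side [488.1631163  -35.63698076] [ 513.40351108 -121.2809316 ] [ 587.19654633 -104.95133276] c [537.67983132 -70.29415676]
 hub [539.43834037 -68.32705444 252.        ] foot [555.13505028 -60.54511086  85.        ] [552.39940676 -62.47284879  90.        ]
```

The pad–hub offsets average out to about 0: (+2,+2) mm in the scene view and (−2,−2) mm in the side view. The pad is centred. Now I'll release it and look at the knob from above.

```bash
python3 - <<'E'
from h import *
a=1.785
ctrl.gripper_to(0.65)
p=ctrl.read_state()["eef_pos"]
ctrl.move_l([p[0],p[1],90],velocity=150)
ctrl.goto([560,40,350],quat(a))
ctrl.goto([596,-62,345],quat(a))
snap("wrist","w5");s=ctrl.read_state();print(s["clock"],s["eef_pos"],s["wrist_force"])
E
```

```text
11.0333 [595.58775004 -61.80432238 343.84082997] [-0.19665084  0.71712042 -0.13390343]
```

View pics/w5.png

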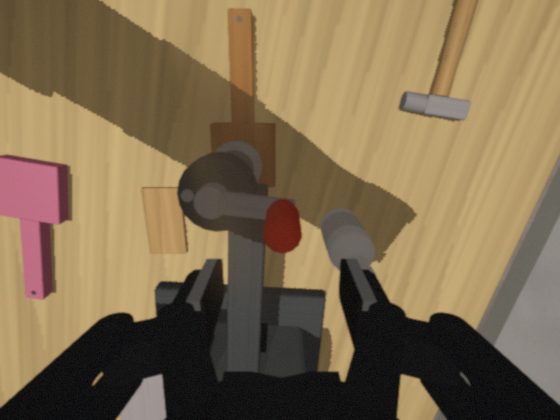

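```bash
python3 - <<'E'
from h import *
W=lcam("w5");im=cv2.imread("pics/w5.png").astype(float)
m=(im[...,2]>2.2*im[...,1])&(im[...,2]>2.2*im[...,0]);m[:190]=0;m[260:]=0;m[:,:255]=0;m[:,310:]=0
ys,xs=np.nonzero(m);print(xs.min(),xs.max(),ys.min(),ys.max(),[ (y,xs[ys==y].min(),xs[ys==y].max()) for y in range(ys.min(),ys.max()+1,4)])
g=cv2.resize((( im[100:270,170:320]/255)**.6*255).astype(np.uint8),None,fx=3.5,fy=3.5,interpolation=cv2.INTER_CUBIC);cv2.imwrite("pics/z8.png",g)
for r in (232,234,236): print(plane(W,(283,r),304))
E
```

```text
264 300 200 252 [(200, np.int64(278), np.int64(286)), (204, np.int64(272), np.int64(292)), (208, np.int64(269), np.int64(295)), (212, np.int64(268), np.int64(297)), (216, np.int64(267), np.int64(298)), (220, np.int64(266), np.int64(298)), (224, np.int64(265), np.int64(298)), (228, np.int64(264), np.int64(299)), (232, np.int64(264), np.int64(299)), (236, np.int64(264), np.int64(300)), (240, np.int64(265), np.int64(298)), (244, np.int64(267), np.int64(297)), (248, np.int64(271), np.int64(292)), (252, np.int64(282), np.int64(282))]
[596.25846906 -56.65224466 304.        ]
[596.53387366 -57.92056101 304.        ]
[596.81039877 -59.19403761 304.        ]
```

View pics/z8.png

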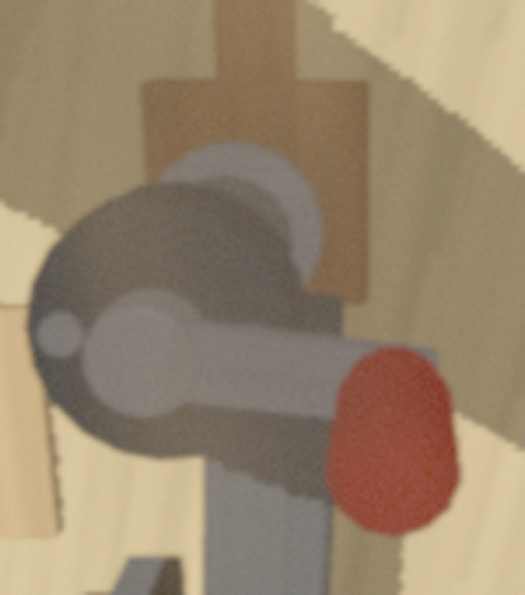

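```bash
python3 - <<'E'
from h import *
W=lcam("w5")
z8=lambda x,y:((x+.5)/3.5+169.5,(y+.5)/3.5+99.5)
for z in (250,255,260): print("hub",z,plane(W,z8(145,355),z),"diam",np.linalg.norm(plane(W,z8(82,355),z)-plane(W,z8(207,355),z)))
for z in (285,295,304):print("knob",z,plane(W,z8(393,468),z),"diam",np.linalg.norm(plane(W,z8(327,468),z)-plane(W,z8(460,468),z)))
print("knob bottom",plane(W,z8(393,412),254))
tl,tr,br=[plane(W,z8(*q),25)[:2] for q in ((142,81),(369,81),(367,301))]
print("pad",tl,tr,br,(tl+br)/2,np.linalg.norm(tl-tr),np.linalg.norm(tr-br))
for z in (80,90,95): print("foot",z,plane(W,z8(241,224),z),np.linalg.norm(plane(W,z8(159,224),z)-plane(W,z8(322,224),z)))
# axes knob mid-plane 285 by camera average
E
```

```text
hub 250 [542.61884947 -64.96440699 250.        ] diam 27.02708492165734
hub 255 [543.40578978 -63.25654587 255.        ] diam 26.454483561213817
hub 260 [544.19273009 -61.54868476 260.        ] diam 25.88188220077029
knob 285 [597.49014321 -65.30015033 285.        ] diam 25.27618337641959
knob 295 [596.60819961 -61.27295493 295.        ] diam 24.018678243126573
knob 304 [595.81445037 -57.64847907 304.        ] diam 22.88692362316278
knob bottom [597.47133851 -65.04497948 254.        ]
pad [489.67964798 -30.86775339] [576.68400532 -12.13857063] [594.04165422 -99.11165541] [541.8606511 -64.9897044] 88.9974184048528 88.6882486634271
foot 80 [542.36450098 -67.1438399   80.        ] 58.46319728330012
foot 90 [543.28563651 -65.10465667  90.        ] 57.02322636768476
foot 95 [543.74620427 -64.08506506  95.        ] 56.30324090987708
```

The pad centre is at (542,−65) and the foot axis at about (542.6,−65.5), so it's centred. Next I'll grip the knob.

```bash
python3 - <<'E'
from h import *
ctrl.goto([597,-63,330],quat(1.785))
print(ctrl.move_l([597,-63,269],velocity=120,max_force=10))
ctrl.gripper_to(0.0,60)
s=ctrl.read_state();print(s["clock"],s["eef_pos"],s["wrist_force"],s["gripper_width"])
snap("wrist","w6")
E
```

```text
False
12.325 [596.66390087 -63.26557634 270.40035115] [-5.02796415 -0.61692164  5.14519048] 0.2697139454546443
```

View pics/w6.png

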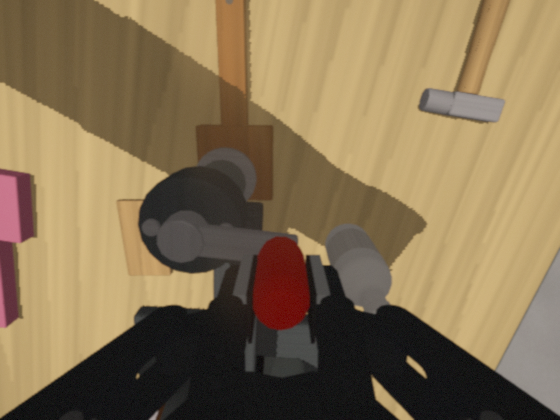

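```bash
cat >> h.py <<'E'
import json
def crank(C,th,step,n,v=45,z=270,stop=None,r=55,fn="log.json"):
    """turn n steps of step deg clockwise from commanded angle th (deg)"""
    L=json.load(open(fn)) if __import__("os").path.exists(fn) else []
    for i in range(n):
        th-=step; t=np.radians(th)
        ctrl.move_l([C[0]+r*np.cos(t),C[1]+r*np.sin(t),z],velocity=v)
        s=ctrl.read_state();f=s["wrist_force"];p=s["eef_pos"]
        rad=np.array([np.cos(t),np.sin(t)]);tan=np.array([np.sin(t),-np.cos(t)])
        ft=-(f[:2]@tan);fr=f[:2]@rad
        L.append([th,ft,fr,*p,s["clock"]])
        print(f"{th:.0f} drive {ft:.1f} rad {fr:.1f} z {f[2]:.1f} p {p.round(1)} g {s['gripper_width']:.2f} t {s['clock']:.2f}")
        if stop is not None and ft>stop: break
    json.dump(L,open(fn,"w")); return th
E
python3 - <<'E'
from h import *
th=crank((542.6,-65.5),2.3,12,4)
E
```

```text
-10 drive 2.6 rad -4.8 z 3.5 p [596.5 -74.5 270.5] g 0.27 t 12.78
-22 drive 2.7 rad -1.4 z 3.5 p [593.9 -85.7 270.5] g 0.27 t 13.19
-34 drive 2.2 rad 1.7 z 3.8 p [589.  -96.3 270.5] g 0.27 t 13.60
-46 drive 2.3 rad 4.7 z 4.6 p [ 581.8 -105.7  270.5] g 0.27 t 14.01
```

```bash
python3 - <<'E'
from h import *
th=crank((541.6,-67.2),-45.7,12,8)
L=np.array(json.load(open("log.json")))
x,y=L[:,3],L[:,4]
q=np.linalg.lstsq(np.c_[2*x,2*y,np.ones(len(x))],x*x+y*y,rcond=None)[0];print(q[:2],np.sqrt(q[2]+q[0]**2+q[1]**2))
print(th)
E
```

```text
-58 drive 1.7 rad 5.3 z 4.9 p [ 571.5 -114.4  270.5] g 0.27 t 14.46
-70 drive 2.9 rad 5.6 z 5.7 p [ 561.  -119.7  270.5] g 0.27 t 14.87
-82 drive 2.7 rad 5.6 z 5.9 p [ 549.7 -122.6  270.5] g 0.27 t 15.28
-94 drive 2.1 rad 5.0 z 6.0 p [ 538.1 -123.1  270.5] g 0.27 t 15.68
-106 drive 1.2 rad 4.2 z 6.3 p [ 526.5 -121.1  270.5] g 0.27 t 16.09
-118 drive 2.1 rad 4.2 z 6.1 p [ 515.7 -116.7  270.5] g 0.27 t 16.50
-130 drive 1.3 rad 4.5 z 6.7 p [ 506.1 -110.1  270.5] g 0.27 t 16.91
-142 drive 1.7 rad 4.5 z 8.1 p [ 498.1 -101.7  270.5] g 0.27 t 17.32
[541.66907492 -68.00875679] 55.15755251714554
-141.7
```

```bash
python3 - <<'E'
from h import *
th=crank((541.7,-68.0),-141.7,12,8)
th=crank((541.7,-68.0),th,6,12,stop=4.5)
print(th)
E
```

```text
-154 drive 1.8 rad 1.7 z 8.9 p [492.3 -92.6 270.5] g 0.27 t 17.71
-166 drive 3.0 rad 1.1 z 8.6 p [488.3 -81.7 270.4] g 0.27 t 18.12
-178 drive 1.9 rad 0.3 z 8.0 p [486.7 -70.3 270.4] g 0.27 t 18.52
-190 drive 2.3 rad -0.3 z 8.7 p [487.5 -58.8 270.4] g 0.27 t 18.93
-202 drive 2.5 rad -0.6 z 7.3 p [490.6 -47.7 270.4] g 0.27 t 19.34
-214 drive 2.6 rad -1.7 z 7.2 p [495.9 -37.6 270.4] g 0.27 t 19.75
-226 drive 1.8 rad -1.3 z 7.8 p [503.3 -28.8 270.4] g 0.27 t 20.16
-238 drive 1.7 rad -2.5 z 7.8 p [512.3 -21.7 270.4] g 0.27 t 20.57
-244 drive 2.6 rad -1.9 z 9.2 p [517.2 -18.9 270.4] g 0.27 t 20.84
-250 drive 2.4 rad -2.7 z 7.9 p [522.4 -16.6 270.4] g 0.27 t 21.12
-256 drive 2.3 rad -1.7 z 9.2 p [527.9 -14.9 270.4] g 0.27 t 21.39
-262 drive 1.5 rad -3.1 z 8.1 p [533.5 -13.8 270.4] g 0.27 t 21.67
-268 drive 2.0 rad -3.2 z 8.6 p [539.2 -13.2 270.4] g 0.27 t 21.94
-274 drive 2.4 rad -2.1 z 8.8 p [544.9 -13.3 270.3] g 0.27 t 22.22
-280 drive 2.6 rad -1.7 z 9.0 p [550.6 -13.9 270.3] g 0.27 t 22.49
-286 drive 2.4 rad -2.3 z 9.0 p [556.1 -15.1 270.3] g 0.27 t 22.77
-292 drive 1.6 rad -2.4 z 9.0 p [561.6 -16.9 270.3] g 0.27 t 23.04
-298 drive 1.9 rad -1.9 z 10.1 p [566.8 -19.2 270.3] g 0.27 t 23.32
-304 drive 2.6 rad -1.4 z 9.5 p [571.7 -22.1 270.3] g 0.27 t 23.59
-310 drive 2.3 rad -2.1 z 9.7 p [576.3 -25.4 270.3] g 0.27 t 23.87
-309.7
```

```bash
python3 - <<'E'
from h import *
th=crank((541.7,-68.0),-309.7,5,26,stop=4.0,z=269.3)
print(th)
E
```

```text
-315 drive 2.2 rad -2.3 z 11.4 p [580.  -28.7 270.3] g 0.27 t 24.12
-320 drive 2.7 rad -0.9 z 12.7 p [583.3 -32.1 270.2] g 0.27 t 24.38
-325 drive 2.8 rad -1.6 z 11.9 p [586.3 -35.8 270.3] g 0.27 t 24.64
-330 drive 1.9 rad -1.0 z 11.3 p [588.9 -39.8 270.3] g 0.28 t 24.90
-335 drive 2.9 rad -2.0 z 12.2 p [591.1 -44.  270.3] g 0.27 t 25.16
-340 drive 2.8 rad -1.3 z 13.0 p [593.1 -48.3 270.3] g 0.27 t 25.42
-345 drive 3.6 rad -1.2 z 12.1 p [594.6 -52.8 270.3] g 0.27 t 25.68
-350 drive 3.1 rad -1.1 z 13.0 p [595.7 -57.5 270.3] g 0.27 t 25.93
-355 drive 3.4 rad -1.3 z 12.5 p [596.4 -62.2 270.3] g 0.27 t 26.19
-360 drive 3.9 rad -0.5 z 12.0 p [596.8 -66.9 270.3] g 0.27 t 26.45
-365 drive 4.4 rad 0.1 z 10.3 p [596.7 -71.7 270.3] g 0.27 t 26.71
-364.7
```

```bash
python3 - <<'E'
from h import *
snap("scene","s7");snap("side","d7")
a=cv2.imread("pics/s7.png")[170:280,150:270];b=cv2.imread("pics/d7.png")[190:300,290:410]
i=np.hstack([a,b]);i=((i/255.)**.55*255).astype(np.uint8)
cv2.imwrite("pics/z9.png",cv2.resize(i,None,fx=3.3,fy=3.3,interpolation=cv2.INTER_CUBIC))
E
```

View pics/z9.png

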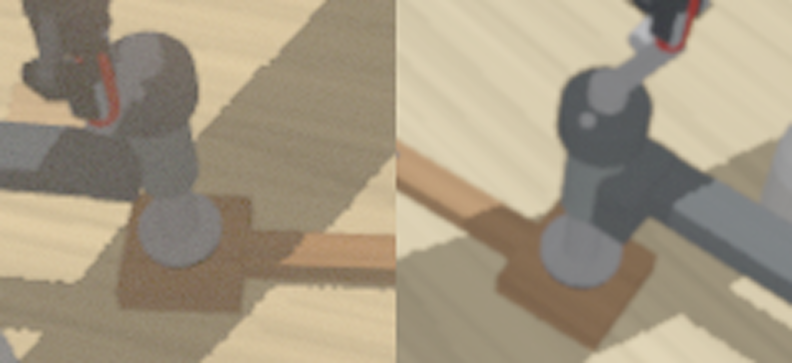

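The foot appears to sit on the pad in both views, centred in the square. The force has started to rise, so I'll continue in finer steps.

```bash
python3 - <<'E'
from h import *
th=crank((541.7,-68.0),-364.7,3,5,stop=6.6,z=270.3,v=30)
print(th)
E
```

```text
-368 drive 4.2 rad 1.2 z 6.1 p [596.4 -74.3 270.4] g 0.27 t 27.06
-371 drive 4.5 rad 1.3 z 6.9 p [596.  -77.1 270.4] g 0.27 t 27.31
-374 drive 5.1 rad 2.0 z 6.5 p [595.4 -79.9 270.4] g 0.27 t 27.56
-377 drive 4.6 rad 2.4 z 6.0 p [594.8 -82.8 270.4] g 0.27 t 27.81
-380 drive 3.9 rad 2.7 z 6.1 p [593.9 -85.5 270.4] g 0.27 t 28.06
-379.7
```

```bash
python3 - <<'E'
from h import *
th=crank((541.7,-68.0),-379.7,5,6,stop=5.5,z=270.6,v=45)
print(th)
E
```

```text
-385 drive 5.5 rad 1.6 z 5.4 p [592.1 -90.3 270.5] g 0.27 t 28.32
-390 drive 4.3 rad 3.4 z 4.5 p [589.8 -94.8 270.5] g 0.27 t 28.57
-395 drive 4.2 rad 3.7 z 4.4 p [587.2 -99.1 270.5] g 0.27 t 28.83
-400 drive 3.9 rad 3.3 z 3.2 p [ 584.2 -103.1  270.5] g 0.27 t 29.09
-405 drive 3.1 rad 2.7 z 2.7 p [ 580.9 -106.8  270.5] g 0.27 t 29.35
-410 drive 3.1 rad 2.9 z 2.7 p [ 577.4 -110.1  270.5] g 0.27 t 29.61
-409.7
```

```bash
cat >> h.py <<'E'
def step(C,th,d,mf,v=45,z=270.6,r=55):
    t=np.radians(th-d); f0=ctrl.read_state()["wrist_force"].copy()
    hit=ctrl.move_l([C[0]+r*np.cos(t),C[1]+r*np.sin(t),z],velocity=v,max_force=mf)
    s=ctrl.read_state();f=s["wrist_force"];p=s["eef_pos"]
    tan=np.array([np.sin(t),-np.cos(t)]); ft=-(f[:2]@tan); ta=np.degrees(np.arctan2(p[1]-C[1],p[0]-C[0]))
    print(f"{th-d:.1f} hit {hit} drive {ft:.1f} from {-(f0[:2]@tan):.1f} rad {f[:2]@[np.cos(t),np.sin(t)]:.1f} z {f[2]:.1f} ang {ta:.1f} t {s['clock']:.2f}")
    return hit,ft,ta
E
python3 - <<'E'
from h import *
C=(541.7,-68.0);th=-409.7
for mf in (9,7,5,3):
    h_,f,ta=step(C,th,5,mf); th-=5
E
```

```text
-414.7 hit False drive 3.5 from 3.3 rad 2.8 z 4.2 ang -54.8 t 29.87
-419.7 hit False drive 3.3 from 3.7 rad 4.2 z 3.6 ang -59.8 t 30.12
-424.7 hit False drive 2.7 from 3.7 rad 3.6 z 3.3 ang -64.8 t 30.38
-429.7 hit False drive 2.2 from 3.0 rad 3.1 z 2.6 ang -69.8 t 30.64
```

```bash
python3 - <<'E'
from h import *
C=(541.7,-68.0);th=-429.7
for i in range(12):
    h_,f,ta=step(C,th,4,8); th-=4
    if h_ or f>5.2: break
snap("scene","s8");snap("side","d8")
a=cv2.imread("pics/s8.png")[170:280,150:270];b=cv2.imread("pics/d8.png")[190:300,290:410]
i=np.hstack([a,b]);i=((i/255.)**.55*255).astype(np.uint8)
cv2.imwrite("pics/z10.png",cv2.resize(i,None,fx=3.3,fy=3.3,interpolation=cv2.INTER_CUBIC))
E
```

```text
-433.7 hit False drive 3.9 from 2.4 rad 2.9 z 2.1 ang -73.7 t 30.89
-437.7 hit False drive 3.3 from 4.1 rad 3.3 z 2.7 ang -77.8 t 31.14
-441.7 hit False drive 2.5 from 3.5 rad 2.3 z 3.0 ang -81.8 t 31.39
-445.7 hit False drive 3.8 from 2.7 rad 3.3 z 2.9 ang -85.7 t 31.64
-449.7 hit False drive 5.7 from 4.0 rad 2.6 z 2.3 ang -89.5 t 31.89
```

View pics/z10.png

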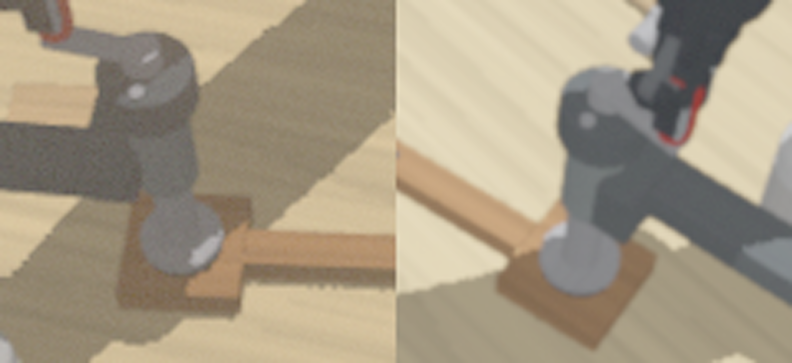

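The force now rises at the expected contact rate (2.5, 3.8, 5.7 N per 4°). I'll make a few more small steps.

```bash
python3 - <<'E'
from h import *
C=(541.7,-68.0);th=-449.7
for i in range(3):
    h_,f,ta=step(C,th,3,10); th-=3
    if h_ or f>7.8: break
E
```

```text
-452.7 hit False drive 7.4 from 5.4 rad 2.7 z 1.9 ang -92.2 t 32.24
-455.7 hit False drive 7.6 from 7.5 rad 2.7 z 0.9 ang -95.1 t 32.49
-458.7 hit False drive 10.3 from 7.7 rad 2.0 z 1.1 ang -97.9 t 32.74
```

```bash
python3 - <<'E'
from h import *
for i in range(3):
    ctrl.pause(0.25); s=ctrl.read_state();f=s["wrist_force"];t=np.radians(-458.7);tan=np.array([np.sin(t),-np.cos(t)])
    print(-(f[:2]@tan),f,s["eef_pos"],s["clock"])
snap("side","d9")
E
```

```text
8.364470414445845 [ 7.88627959 -3.76125984  1.80320366] [ 534.08452565 -122.69123405  270.59196797] 32.9917
8.304085730919631 [ 7.86046352 -3.5307596   1.65849406] [ 534.06682439 -122.70525068  270.59198184] 33.2417
8.381718050183299 [ 8.00774367 -3.08151433  0.74524953] [ 534.07184883 -122.73175331  270.59092844] 33.4917
```

```bash
python3 - <<'E'
from h import *
ctrl.gripper_to(0.6)
s=ctrl.read_state();print(s["wrist_force"],s["eef_pos"],s["clock"])
p=s["eef_pos"]
ctrl.move_l([p[0],p[1],345],velocity=120)
snap("wrist","w10")
ctrl.goto([480,60,360],quat(1.785))
snap("wrist","w11");snap("scene","s11");snap("side","d11")
print(ctrl.read_state()["clock"],ctrl.read_state()["wrist_force"])
a=cv2.imread("pics/s11.png")[150:280,140:300];b=cv2.imread("pics/d11.png")[160:290,290:450]
i=np.hstack([a,b]);i=((i/255.)**.55*255).astype(np.uint8)
cv2.imwrite("pics/z11.png",cv2.resize(i,None,fx=2.5,fy=2.5,interpolation=cv2.INTER_CUBIC))
E
```

```text
[ 0.69758135 -0.27416259 -0.09850532] [ 532.95302332 -122.17027289  270.21186857] 33.925
35.675 [0.71515602 0.26217901 0.1927785 ]
```

View pics/z11.png

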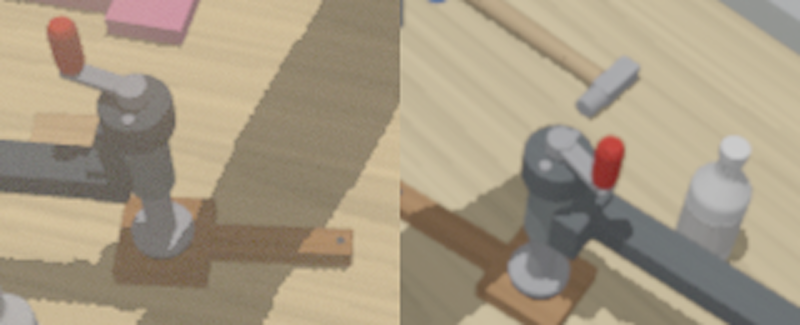

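View pics/w10.png

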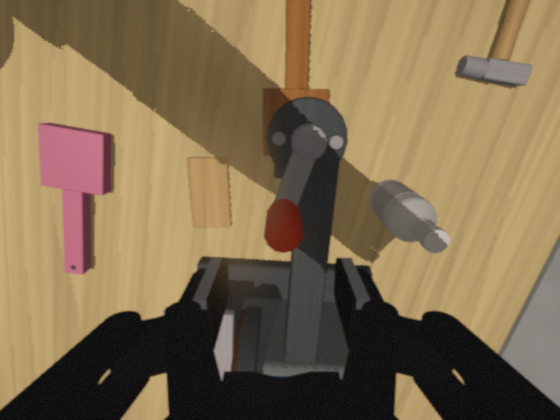

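View pics/w11.png

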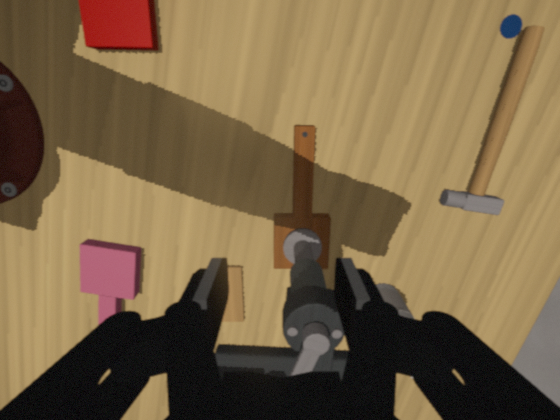

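View pics/s11.png

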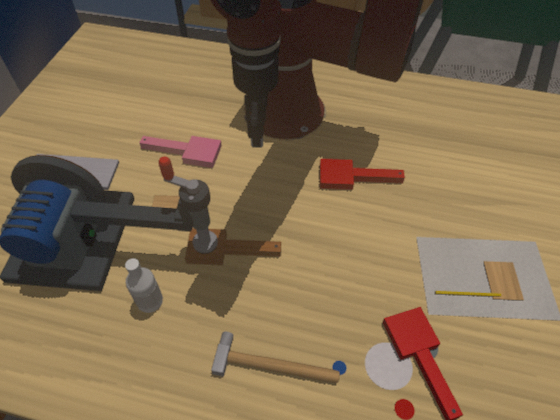

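```bash
python3 - <<'E'
from h import *
def red(f,b):
    im=cv2.imread(f"pics/{f}.png").astype(float);m=(im[...,2]>1.8*im[...,1])&(im[...,2]>1.8*im[...,0])&(im[...,2]>50)
    x0,y0,x1,y1=b;q=np.zeros_like(m);q[y0:y1,x0:x1]=m[y0:y1,x0:x1];ys,xs=np.nonzero(q)
    r=cv2.minAreaRect(np.c_[xs,ys].astype(np.float32));return r
S=lcam("s11");D=lcam("d11")
a=red("s11",(152,150,180,185));b=red("d11",(360,205,385,245));print(a,b)
k,e=tri(S,a[0],D,b[0]);print("knob now",k,e)
k0=np.array([596.3,-62.7]); A=np.array([541.3,-67.])
# known: before, same method at angle ~2.3 gave k0
print(np.degrees(np.arctan2(*(k[:2]-A)[::-1])),np.degrees(np.arctan2(*(k0-A)[::-1])))
W=lcam("w10")
r=red("w10",(255,190,310,260));print(r)
bl=plane(W,(283,232),304),plane(W,(284,232),295);hub=plane(W,(310,140),252);print(bl,hub)
for kk in bl: print(np.degrees(np.arctan2(*(kk-hub)[:2][::-1])))
W=lcam("w11");tl,tr,br,bl=[plane(W,q,25)[:2] for q in ((274,213),(330,214),(329,269),(275,268))]
print("pad",(tl+tr+br+bl)/4, "foot",plane(W,(302,247),35),plane(W,(302,247),40))
E
```

```text
((165.5882568359375, 167.3529510498047), (22.313274383544922, 10.6715669631958), 75.96376037597656) ((372.8243408203125, 224.55404663085938), (11.343530654907227, 21.536266326904297), 9.462322235107422)
knob now [ 534.05656065 -122.70625438  276.67572243] 0.040700055989705226
-97.40855700617692 4.470394740025563
((283.5, 225.0), (52.0, 37.0), 90.0)
(array([ 533.69322653, -116.56436235,  304.        ]), array([ 535.15324457, -120.01223157,  295.        ])) [542.24880304 -64.39291915 252.        ]
-99.31302121578403
-97.27016051402101
pad [541.95217099 -62.41149376] foot [542.35753214 -66.89641875  35.        ] [541.51854117 -64.70421765  40.        ]
```

```bash
python3 - <<'E'
from h import *
ctrl.job_done()
E
```

```text
the job is handed in; nothing more can be done
```

The pad is under the jack's foot, the jack is loaded, and the job was handed in at about 36 s of the 72 s allowed. I gripped the brown pad by its tongue, slid it under the foot and let go. I then gripped the knob and turned it about 460° clockwise until the crank got clearly heavier.

**Last checks:**
- **Centring:** just after the slide, the wrist view put the pad within about 2 mm of the foot axis. The final, more distant view read 2–4 mm. The scene and side cameras disagree with each other by several mm. Their pad offsets from the jack's hub, about +2 and −2 mm on each axis, average out to about zero.
- **Load:** the force at a stop rose from about 2–3 N with the foot in the air to 8.3 N settled. By the 5–7 N rule that is about 13–15 N while turning, the upper part of the 11–15 N range. The turn angle since contact suggests less, about 12 N. I never measured the turning force directly.
- **False start:** the stop force also drifted to 4–5.5 N near one full turn before there was contact. I took that as noise, because it fell again as I kept turning.
- **Holding:** after I let go, the knob was within 0.1 mm of where I released it, so the jack did not back off.
- **Surroundings:** in the last pictures the glue bottle, hammer, offcut and look-alikes look unmoved, and the hand is clear of everything.

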